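Fit up a tee bracket for tacking: web in the jig, cap held over it with an open root gap

ROBOT

A 6-joint arm with a two-finger parallel gripper is mounted at the origin on the work surface. World frame = base frame: x ahead of the robot, y to its left, z up, the work surface at z = 0. Lengths are in m, angles in degrees, forces in N, time in s.
With the tool pointing down it reaches from about 0.325 to 0.925 m from the base axis. Payload 3.1 kg.
Tool frame: the origin (TCP) lies between the finger pads; the fingertips stand 22 mm ahead of it and the grasp point (between the pads) lies 3 mm ahead of it; z points along the fingers, y is the direction in which the jaws open and shut (so a half turn about z gives the same grasp; the last joint's range is limited). The gripper opens to 85 mm and grips with 20 to 120 N. Pads are 22 mm wide; open, the fingers measure 114 mm over their backs; the gripper's body (76 mm by 85 mm) begins 54 mm behind the grasp point. The pads swing forward as they close: fully open they stand 13 mm farther back than shut.
Start: joints at [59.06, 12.427, 92.441, -0, 75.132, -6.429], TCP at [0.259, 0.569, 0.253] pointing down, gripper open.
Joint ranges: [-157.48, 157.48], [-44.54, 120.13], [17.64, 146.25], [-64.5, 244.5], [7.68, 150.69], [-147.95, 147.95]. Speed limits (degrees/s): [159.86, 159.86, 180, 180, 180, 180].

INTERFACE

Orientations are given as [roll, pitch, yaw] about the fixed x, y, z axes, in that order (R = Rz(yaw) Ry(pitch) Rx(roll)).
In Python, from plant import observe, capture, sign_off gives the robot as it stands. The module is installed in compiled form; this text tells all that it offers.
- The arm moves only by the shell command python3 -m creep 'ROWS' [FORCE]. ROWS is JSON, a list of rows, each an object with "hand": the opening, from 0 (shut) to 1 (fully open); "travel": the shift along the world's x, y, z in units of 60 mm (1.0 is 60 mm), a list of three; "turn": the turn about the world's z in units of 6 degrees (1.0 is 6 degrees). A call has 1 to 8 rows; each row is the pose to reach, as a shift and turn from the pose commanded when the call began; what a row does not reach only later rows make up. A row lasts 1/8 s, in which the tool goes at most 62.5 mm and 10.7 degrees, less where a joint would pass 70% of its speed; a pose out of reach is approached as far as the arm can. A call with a gripper value outside its range is refused whole. The fingers move at their own pace and stop on an object; FORCE is the grip in N (left out, the last holds). Time passes only in rows, so rows that repeat a pose let the fingers close. It gives the time, the measured TCP pose, the force and the opening at its end, in the units of the state.
- observe(): the state, without advancing time (a new reading comes with each control period).
- capture(name): name is "side" or "top"; returns a dict with "color" (420x560x3 uint8, red, green, blue), "fovy" (degrees; the focal length in pixels is half the picture's height over the tangent of half this angle, whatever the lens; pixels are square), "cx", "cy" (the principal point, pixels), "R" (3x3) and "t" (3): a world point X has camera coordinates R X + t. Camera axes: x right, y down, z forward; pixel columns grow to the right and rows downward; lengths in m; the calibration is good to about 2 mm. A picture is of the moment at which its call begins. There is no depth.
- sign_off(): hands the job in, once; it reports no verdict.
The state is a dict: "time_s": time; "joint_pos": joint angles; "qvel": joint speeds; "joint_efforts": joint torques, N m; "position": TCP position; "tool_rot": TCP orientation; "force": force on the tool from outside, world axes, zero at the start; "wrist_torque": the same for the moment, N m; "grip_width": finger opening in m.
Only numpy, scipy, OpenCV 4.12 (cv2) and the standard library are available. Lean on these libraries where they do the work, as an engineer would, in place of code of your own. Each camera call takes 0.05 s, during which the arm holds its last target. There are 200 camera calls.

TASK

Fit up this tee bracket so that it can be tack-welded: take the rectangular web plate out of the wooden rack, lower it edgewise into the slot of the steel jig until it stands fully home, and let go of it. Then lift the cap plate off its bearers, carry it over the nailed timber and hold it level above the web, centred on the web's top edge and in line with it, leaving an open root gap of about 5 mm and never letting it touch the web. Finish while still holding the cap there; drop nothing, and leave the timber, the lug, the magnetic square and the brush where they are.

Things in the scene. Friction and masses are not known exactly. Their poses are not given: they have to be found in the camera images.
- web: Rectangular bare-steel plate, 8 mm thick (x), 100 long (y), 75 high (z), 0.47 kg. It starts on its long edge in either kerf of the rack, its underside 18 mm and its top edge 93 mm above the table; to be gripped across its thickness from above. Origin: centre of its underside (bottom edge).
- web_top (a point): Centre of the web's top edge, 75 mm above the web's origin; axes as the web's.
- jig: Steel fit-up jig, fixed: base plate 120 (x) x 170 (y) x 12 mm; on it two upright legs 130 mm long, 8 mm thick and end stops enclose a slot along y, open on top: 10.5 mm wide, 105 long, floor 12 and rim 45 mm above the table, inner rim edges bevelled 4 mm. The slot is central. Origin: centre of its underside. The web fully home sticks up 42 mm above the rim, top edge 87 mm above the table.
- jig_slot (a point): Centre of the slot's floor, 12 mm above the jig's origin; axes as the jig's. The web's origin lies here when it is fully home.
- cap: Flat bare-steel bar 50 mm wide (x), 120 long (y), 8 thick (z), 0.38 kg. It lies across two wooden bearers, underside 22 mm above the table; between the bearers (66 mm apart inside) its long edges are free, so it can be gripped across its width with the fingertips reaching below it. Origin: centre of its underside.
- bearers: Two fixed square wooden sticks, each 90 mm (x) by 22 mm by 22 mm high, centred at y = -44 and +44 mm, that carry the cap plate crosswise. Origin: midway between them at table height.
- rack: Plate rack, fixed: a block of pale 2x4 timber 170 mm (x) by 89 mm (y) by 38 mm high with two saw kerfs across it (along its y), 10.5 mm wide and 20 mm deep, at x = -40 and +40 mm. The web stands in one, the lug in the other. Origin: centre of its underside.
- lug: Bystander: a steel lifting lug, 8 mm thick (x), 60 mm wide (y), 70 mm high with a rounded top and a dark eye, standing in the other kerf of the rack. Origin: centre of its underside.
- timber: Bystander and obstacle: a loose pale 2x4, 480 mm (x) by 89 mm (y) by 38 mm high, lying flat between the jig and the rack, with eight nails sticking 40 mm up out of it (nail tips 78 mm above the table). Origin: centre of its underside.
- square: Bystander: red magnetic welding square, about 90 by 90 mm and 18 mm high, lying on the table beyond the jig. Origin: middle of its underside.
- brush: Bystander: a hand brush lying on the table on the right, beyond the cap. Origin: at its underside.
There are look-alikes about, which are no part of the job. Leave any black or red look-alike of the cap alone.

How it is judged (in metres and radians):
On the way:
1. the web stands fully home in the jig's slot and has been let go (x of web in the frame of jig_slot between -0.004 and 0.004 m and y of web in the frame of jig_slot between -0.004 and 0.004 m and z of web in the frame of jig_slot between -0.003 and 0.003 m and angle between the y axis of web and the y axis of jig, either way round below 0.06 rad and angle between web's own z axis and vertical below 0.09 rad and contact force between the fingers and web below 0.1 N), for 0.3 s.
At the end, for the whole second after the job is handed in: Web released in the slot, its foot within 3 mm of the floor and 4 mm of the centre. Cap held still in the fingers, underside 2 to 9 mm above the web's top edge, centred within 6 mm across and 8 mm along, in line within 0.08 rad, level within 0.06 rad, touching neither web nor jig (all of step 1 and z of cap in the frame of web_top between 0.002 and 0.009 m and x of cap in the frame of web_top between -0.006 and 0.006 m and y of cap in the frame of web_top between -0.008 and 0.008 m and angle between the y axis of cap and the y axis of web, either way round below 0.08 rad and angle between cap's own z axis and vertical below 0.06 rad and contact force between cap and web below 0.1 N and contact force between cap and jig below 0.1 N and contact force between the fingers and cap above 1 N and linear speed of each of cap, web below 0.02 m/s); the arm keeps its last pose, push and grip.
It fails at once if the cap touches the web (contact force between cap and web above 0.5 N).
It fails at once if the web or the cap is dropped ((contact force between the fingers and web below 0.02 N and linear speed of web above 0.45 m/s) or (contact force between the fingers and cap below 0.02 N and linear speed of cap above 0.45 m/s)).
It fails at once if the nailed timber is shifted by more than 10 mm (distance of timber from where it was at the start of the episode above 0.01 m).
It fails at once if the lug is shifted by more than 10 mm (distance of lug from where it was at the start of the episode above 0.01 m).
It fails at once if the magnetic square or the brush is shifted by more than 10 mm (distance of any of square, brush from where it was at the start of the episode above 0.01 m).
It also fails if it takes over 72 s, if anything falls off the work surface, if the arm or the gripper's body presses on something with over 40 N, if the wrist force passes 120 N, or if a joint passes its speed limit or range.

## Working session

There is one attempt and no reset: what is moved stays moved. The work goes in short steps, Python scripts to look and compute and a shell command to move; the robot and the scene stay as the last step left them, time stands still between calls to the robot, and variables do not carry over. Pictures are saved under pics/ and viewed, about 8 in all and at most 12, crops included, and the job is handed in when it is done.

```bash
mkdir -p pics; cat > h.py <<'E'
import numpy as np, cv2
from plant import observe, capture
def K(c):
    f=c["color"].shape[0]/2/np.tan(np.radians(c["fovy"])/2); return f,c["cx"],c["cy"]
def ray(c,u,v,z):
    f,cx,cy=K(c); R=np.array(c["R"]);t=np.array(c["t"])
    d=R.T@np.array([(u-cx)/f,(v-cy)/f,1]); o=-R.T@t
    return o+d*(z-o[2])/d[2]
def proj(c,X):
    f,cx,cy=K(c); p=np.array(c["R"])@np.array(X)+np.array(c["t"]); return np.array([cx+f*p[0]/p[2],cy+f*p[1]/p[2]])
def snap(n,fn):
    c=capture(n); cv2.imwrite(f"pics/{fn}.png",c["color"][:,:,::-1]); np.save(f"pics/{fn}.npy",c,allow_pickle=True); return c
def load(fn): return np.load(f"pics/{fn}.npy",allow_pickle=True).item()
E
python3 - <<'E'
from h import *
a=snap("top","top0");b=snap("side","side0")
for c in(a,b): print(K(c),-np.array(c["R"]).T@c["t"],np.array(c["R"]).round(2).tolist())
print(observe())
E
```

```text
(np.float64(452.50335714631024), 278.10325756356474, 202.1126793909043) [ 0.37374835 -0.12335025  1.15835031] [[-0.02, -1.0, -0.02], [-0.99, 0.03, -0.14], [0.14, 0.02, -0.99]]
(np.float64(511.564821014866), 277.21149832177764, 211.38156654082093) [-0.15305038 -0.75297041  0.81340125] [[0.68, -0.73, -0.0], [-0.46, -0.42, -0.78], [0.57, 0.54, -0.62]]
{'time_s': 0.1, 'joint_pos': array([ 5.90603693e+01,  1.24720682e+01,  9.25209513e+01,  1.69189555e-03,
        7.51318605e+01, -6.42872687e+00]), 'qvel': array([ 0.06944138, -0.06582627, -0.25665608, -0.04125823, -0.05291036,
        0.03596262]), 'joint_efforts': array([-9.65645886e-04, -3.98079479e+01, -3.04968953e+01, -2.19085050e-04,
        4.26745653e-03,  1.82249335e-05]), 'position': array([0.25890708, 0.56809072, 0.25208758]), 'tool_rot': array([-1.79876088e+02, -1.56064635e-02,  1.55488643e+02]), 'force': array([-0.5311163 ,  0.0931944 ,  0.08805378]), 'wrist_torque': array([-0.02081717, -0.00982058, -0.0489769 ]), 'grip_width': 0.08543747998217407}
```

View pics/top0.png

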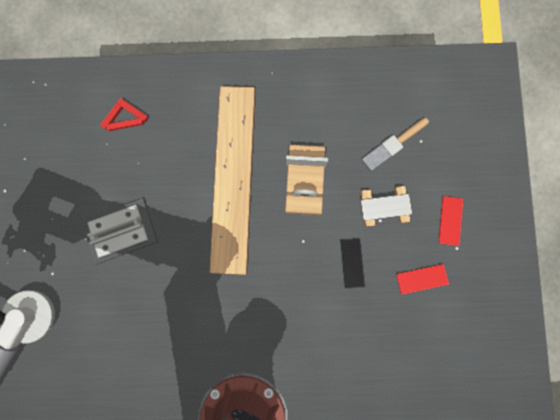

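View pics/side0.png

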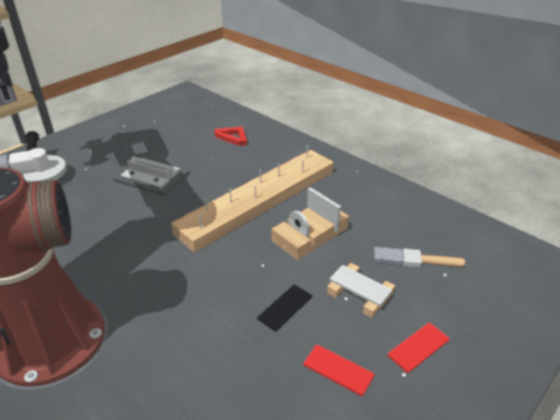

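The top view shows the web at about (307,160) in the far kerf, the lug at (305,190) in the near kerf, the cap at (387,206) on its bearers, the jig at (119,230) and the nailed timber at (232,180). Cap candidates are the grey plate at (387,206), the black one at (352,263) and the red ones at (451,221) and (423,279). Only the grey one is bare steel and lies across bearers. The web is the rectangular plate, while the lug has the rounded top and eye. I'll confirm this in one enlarged crop.

```bash
python3 - <<'E'
from h import *
a=load("top0")["color"][:,:,::-1];b=load("side0")["color"][:,:,::-1]
r=lambda i,x,y,w,h:cv2.resize(i[y:y+h,x:x+w],(400,300),interpolation=cv2.INTER_CUBIC)
m=np.vstack([np.hstack([r(a,275,135,80,60+0),r(a,347,176,80,60)]),np.hstack([r(a,79,200,80,60),r(b,260,180,140,105)])])
cv2.imwrite("pics/crop0.png",m)
E
```

```text
(no output)
```

View pics/crop0.png

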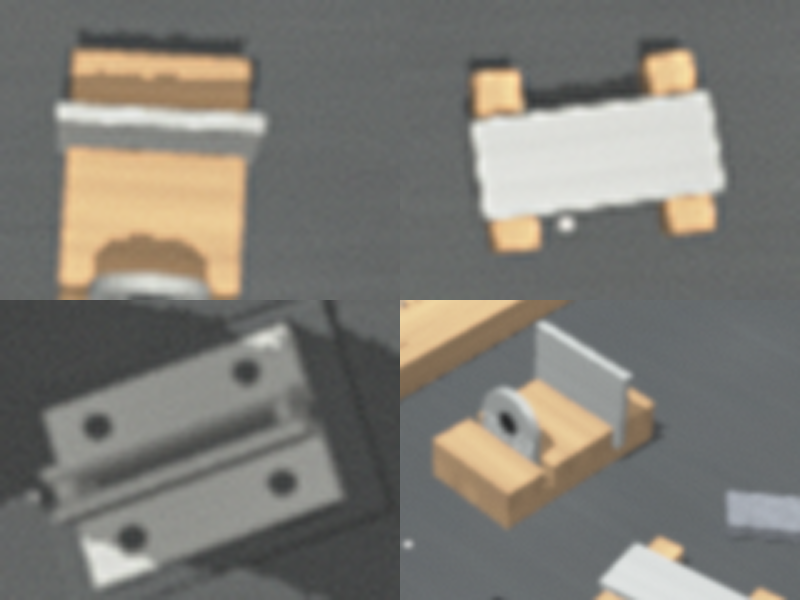

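The crop confirms it: the rectangular web is the bright strip at (286–328, 158), the rounded lug with the eye is nearer, and the bare cap lies across the bearers. The jig's base corners and four holes are clear.

```bash
python3 - <<'E'
from h import *
c=load("top0")
S=lambda x,y,x0,y0:((x+.5)/5-.5+x0,(y+.5)/5-.5+y0)
def ang(p,q): d=q-p; return np.degrees(np.arctan2(d[1],d[0]))
w=[ray(c,*S(x,y,275,135),.093) for x,y in((57,112),(265,123))]
print("web",w,"L",np.linalg.norm(w[1]-w[0]),"mid",(w[0]+w[1])/2,ang(*w))
hsv=cv2.cvtColor(c["color"],cv2.COLOR_RGB2HSV)
m=((hsv[...,2]>190)&(hsv[...,1]<40)).astype(np.uint8);m[:186]=0;m[:,:350]=0;m[226:]=0;m[:,420:]=0
k=max(cv2.findContours(m,0,1)[0],key=cv2.contourArea); 
r=cv2.minAreaRect(k);p=[ray(c,*q,.030) for q in cv2.boxPoints(r)]
print("cap",r,np.mean(p,0),[(np.linalg.norm(p[i]-p[i-1]).round(4),ang(p[i-1],p[i]).round(1)) for i in range(4)])
p=[ray(c,*S(x-400,y,347,176),.030) for x,y in((472,122),(711,93),(725,187),(487,218))]
print("cap corners",np.mean(p,0),[(np.linalg.norm(p[i]-p[i-1]).round(4),ang(p[i-1],p[i]).round(1)) for i in range(4)])
for n,P in(("holes",((97,126),(246,72),(283,183),(133,238))),("base",((43,110),(287,22),(343,195),(98,287)))):
  p=[ray(c,*S(x,y,79,200),.012) for x,y in P]
  print(n,np.mean(p,0),[(np.linalg.norm(p[i]-p[i-1]).round(4),ang(p[i-1],p[i]).round(1)) for i in range(4)])
t=[ray(c,*q,.038) for q in((220,87),(254,88),(246,274),(211,273))];print("timber",t)
print("rack", [ray(c,*q,.038) for q in((290,145),(325,146),(322,213),(287,212))])
b=load("side0")
print("side proj web,cap,jig", proj(b,list(((w[0]+w[1])/2))),proj(b,list(ray(c,387,206,.03))))
E
```

```text
web [array([ 0.62923433, -0.12324105,  0.093     ]), array([ 0.62087885, -0.22295909,  0.093     ])] L 0.10006749376476412 mid [ 0.62505659 -0.17310007  0.093     ] -94.78968817195431
cap ((386.3231201171875, 206.58465576171875), (20.093624114990234, 47.87740707397461), 82.87498474121094) [ 0.51021872 -0.3705327   0.03      ] [(np.float64(0.0505), np.float64(4.3)), (np.float64(0.1199), np.float64(-84.4)), (np.float64(0.0505), np.float64(-176.6)), (np.float64(0.1191), np.float64(95.7))]
cap corners [ 0.5101716  -0.37059606  0.03      ] [(np.float64(0.0488), np.float64(6.0)), (np.float64(0.1205), np.float64(-84.6)), (np.float64(0.0477), np.float64(-175.2)), (np.float64(0.1195), np.float64(96.0))]
holes [0.46915606 0.31494333 0.012     ] [(np.float64(0.0612), np.float64(19.3)), (np.float64(0.0807), np.float64(-71.3)), (np.float64(0.061), np.float64(-160.6)), (np.float64(0.0807), np.float64(108.8))]
base [0.46992622 0.31340522 0.012     ] [(np.float64(0.0963), np.float64(19.0)), (np.float64(0.1323), np.float64(-71.4)), (np.float64(0.0948), np.float64(-161.3)), (np.float64(0.132), np.float64(109.3))]
timber [array([0.83351767, 0.04325998, 0.038     ]), array([ 0.82784728, -0.04512484,  0.038     ]), array([ 0.35203548, -0.01757535,  0.038     ]), array([0.35647177, 0.06848433, 0.038     ])]
rack [array([ 0.67332613, -0.13421597,  0.038     ]), array([ 0.66804276, -0.2228482 ,  0.038     ]), array([ 0.49739283, -0.20893571,  0.038     ]), array([ 0.50220453, -0.12204888,  0.038     ])]
side proj web,cap,jig [324.03602642 196.15252973] [362.367278   282.84904091]
```

```bash
python3 -m creep '[{"hand":1,"travel":[0.44,-0.9,0],"turn":-1},{"hand":1,"travel":[0.88,-1.8,0],"turn":-2},{"hand":1,"travel":[1.32,-2.7,0],"turn":-3},{"hand":1,"travel":[1.76,-3.6,0],"turn":-4},{"hand":1,"travel":[2.2,-4.5,0],"turn":-5},{"hand":1,"travel":[2.64,-5.4,0],"turn":-6},{"hand":1,"travel":[3.08,-6.3,0],"turn":-7},{"hand":1,"travel":[3.52,-7.2,0],"turn":-8}]' 60
python3 -m creep '[{"hand":1,"travel":[0.44,-0.9,0],"turn":-1},{"hand":1,"travel":[0.88,-1.8,0],"turn":-2},{"hand":1,"travel":[1.32,-2.7,0],"turn":-3},{"hand":1,"travel":[1.76,-3.6,0],"turn":-3.7},{"hand":1,"travel":[2.2,-4.5,0],"turn":-3.7},{"hand":1,"travel":[2.58,-5.16,0],"turn":-3.7},{"hand":1,"travel":[2.58,-5.16,0],"turn":-3.7}]'
python3 - <<'E'
from h import *
a=snap("top","top1");b=snap("side","side1")
s=observe();print(s["position"],s["tool_rot"],s["joint_pos"],s["time_s"])
r=lambda i,x,y,w,h:cv2.convertScaleAbs(cv2.resize(i[y:y+h,x:x+w],(400,300),interpolation=cv2.INTER_CUBIC),alpha=1.1)
A=a["color"][:,:,::-1];B=b["color"][:,:,::-1]
cv2.imwrite("pics/crop1.png",np.vstack([np.hstack([r(A,79,200,80,60),r(B,110,145,80,60)]),np.hstack([r(A,260,90,160,120),r(B,220,90,200,150)])]))
E
```

```text
time_s: 1.1
position: [0.4707, 0.1348, 0.253]
tool_rot: [-180.0, -0.0, 107.3]
force: [1.3, 0.3, 0.5]
grip_width: 0.0856
time_s: 1.98
position: [0.6258, -0.176, 0.2522]
tool_rot: [-180.0, 0.0, 85.1]
force: [0.2, 0.2, 0.5]
grip_width: 0.0856
[ 0.62469176 -0.17280238  0.25224064] [-1.79879028e+02 -6.82877356e-02  8.52401762e+01] [-2.16757365e+01  1.53154531e+01  8.90685919e+01  3.10903814e-02
  7.57515645e+01 -1.69236726e+01] 2.075
```

View pics/crop1.png

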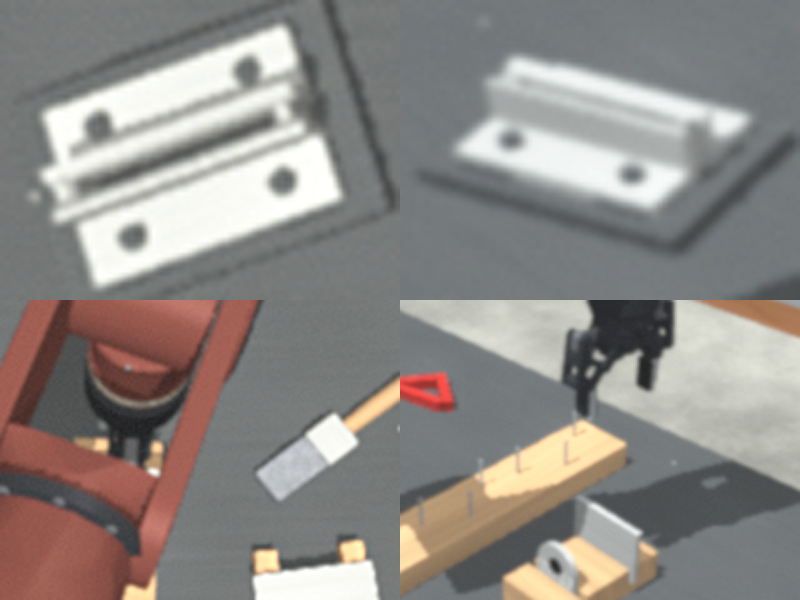

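The jig sits in a dark-outlined 120x170 base, consistent with the bright plate's centre. The gripper is square over the web, so I'll descend and grip.

```bash
python3 -m creep '[{"hand":1,"travel":[0,0,-0.9],"turn":0},{"hand":1,"travel":[0,0,-1.8],"turn":0},{"hand":1,"travel":[0,0,-2.4],"turn":0},{"hand":1,"travel":[0,0,-2.7],"turn":0},{"hand":1,"travel":[0,0,-2.85],"turn":0},{"hand":1,"travel":[0,0,-2.85],"turn":0}]' 60
python3 -m creep '[{"hand":0,"travel":[0,0,0],"turn":0},{"hand":0,"travel":[0,0,0],"turn":0},{"hand":0,"travel":[0,0,0],"turn":0},{"hand":0,"travel":[0,0,0],"turn":0},{"hand":0,"travel":[0,0,0],"turn":0},{"hand":0,"travel":[0,0,0],"turn":0},{"hand":0,"travel":[0,0,0],"turn":0},{"hand":0,"travel":[0,0,0],"turn":0}]' 60
python3 -m creep '[{"hand":0,"travel":[0,0,0],"turn":0},{"hand":0,"travel":[0,0,0],"turn":0}]' 80; python3 -c "
from h import *
print(observe()['position'],observe()['tool_rot'])"
```

```text
time_s: 2.82
position: [0.6258, -0.1727, 0.0831]
tool_rot: [179.9, 0.0, 85.3]
force: [0.4, 0.7, -0.4]
grip_width: 0.0852
time_s: 3.82
position: [0.6251, -0.173, 0.0826]
tool_rot: [-180.0, 0.0, 85.3]
force: [-2.1, 1.0, 4.8]
grip_width: 0.007
time_s: 4.08
position: [0.6251, -0.173, 0.0826]
tool_rot: [-180.0, 0.0, 85.3]
force: [-3.0, 0.4, 5.5]
grip_width: 0.0068
[ 0.62514819 -0.17300259  0.08262742] [-1.79972260e+02  8.69627322e-03  8.52926469e+01]
```

```bash
python3 -m creep '[{"hand":0,"travel":[0,0,0.2],"turn":0},{"hand":0,"travel":[0,0,0.5],"turn":0},{"hand":0,"travel":[0,0,1],"turn":0},{"hand":0,"travel":[0,0,1.6],"turn":0},{"hand":0,"travel":[0,0,2.1],"turn":0},{"hand":0,"travel":[0,0,2.3],"turn":0},{"hand":0,"travel":[0,0,2.3],"turn":0}]' 80
python3 -m creep '[{"hand":0,"travel":[-0.13,0.4,0],"turn":0.2},{"hand":0,"travel":[-0.4,1.1,0],"turn":0.6},{"hand":0,"travel":[-0.65,1.9,0],"turn":1},{"hand":0,"travel":[-0.9,2.7,0],"turn":1.4},{"hand":0,"travel":[-1.15,3.5,0],"turn":1.8},{"hand":0,"travel":[-1.4,4.3,0],"turn":2.2},{"hand":0,"travel":[-1.65,5.1,0],"turn":2.6},{"hand":0,"travel":[-1.9,5.9,0],"turn":3}]'
python3 -m creep '[{"hand":0,"travel":[-0.25,0.8,0],"turn":0.4},{"hand":0,"travel":[-0.45,1.5,0],"turn":0.8},{"hand":0,"travel":[-0.6,2,0],"turn":0.95},{"hand":0,"travel":[-0.7,2.22,0],"turn":0.95},{"hand":0,"travel":[-0.7,2.22,0],"turn":0.95},{"hand":0,"travel":[-0.7,2.22,0],"turn":0.95}]'
python3 -m creep '[{"hand":0,"travel":[0,0,-0.4],"turn":0},{"hand":0,"travel":[0,0,-0.9],"turn":0},{"hand":0,"travel":[0,0,-1.3],"turn":0},{"hand":0,"travel":[0,0,-1.3],"turn":0},{"hand":0,"travel":[0,0,-1.3],"turn":0}]'
python3 - <<'E'
from h import *
a=snap("top","top2");b=snap("side","side2")
s=observe();print(s["position"],s["tool_rot"],s["joint_pos"],s["time_s"])
r=lambda i,x,y,w,h:cv2.resize(i[y:y+h,x:x+w],(400,500),interpolation=cv2.INTER_CUBIC)
A=a["color"][:,:,::-1];B=b["color"][:,:,::-1]
cv2.imwrite("pics/crop2.png",np.hstack([r(A,79,175,80,100),r(B,108,105,80,100)]))
E
```

```text
time_s: 4.95
position: [0.6257, -0.173, 0.2213]
tool_rot: [179.9, 0.0, 85.3]
force: [-0.5, 0.9, -4.9]
grip_width: 0.007
time_s: 5.95
position: [0.5085, 0.183, 0.2182]
tool_rot: [-179.8, -0.0, 103.4]
force: [0.8, 0.7, -6.0]
grip_width: 0.0071
time_s: 6.7
position: [0.4692, 0.3132, 0.2197]
tool_rot: [-179.9, 0.1, 109.0]
force: [1.1, 0.0, -4.6]
grip_width: 0.0066
time_s: 7.32
position: [0.4704, 0.3139, 0.1434]
tool_rot: [179.9, -0.0, 108.9]
force: [0.4, 0.6, -4.3]
grip_width: 0.0071
[0.47076467 0.31456692 0.14419287] [ 1.79804268e+02 -2.34882618e-02  1.08953868e+02] [ 2.66506520e+01  1.20276557e+01  1.05503257e+02 -3.31911641e-03
  6.22719726e+01  7.69836344e+00] 7.425
```

View pics/crop2.png

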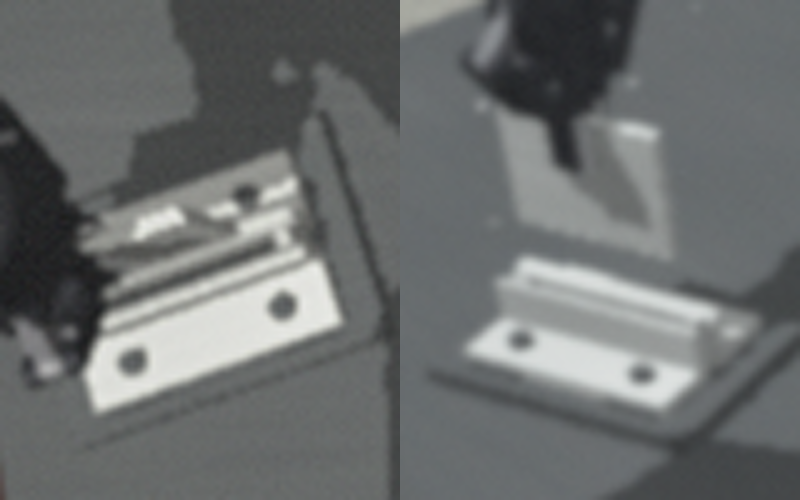

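```bash
python3 - <<'E'
from h import *
b=load("side2");a=load("top1")
S=lambda x,y:((x-400+.5)/5-.5+108,(y+.5)/5-.5+105)
T=lambda x,y:((x+.5)/5-.5+79,(y+.5)/5-.5+200)
ph=np.radians(19);ex=np.array([np.cos(ph),np.sin(ph),0]);ey=np.array([-np.sin(ph),np.cos(ph),0])
ref=np.array([.4695,.3145,0])
def show(n,p,z):
  p=ray(*p,z)-ref; print(n,"x' %.1f y' %.1f mm"%(p@ex*1e3,p@ey*1e3))
for n,x,y in(("web botL",522,222),("web botR",672,258)): show(n,(b,*S(x,y)),.0795)
for n,x,y in(("web topL",497,106),("web topR",660,131)): show(n,(b,*S(x,y)),.1545)
for n,x,y in(("near leg outer L",497,280),("R",695,336)): show(n,(b,*S(x,y)),.045)
for n,x,y in(("top: lowleg outer L",57,218),("R",308,134),("upleg outer L",42,174),("R",297,78)): show(n,(a,*T(x,y)),.045)
p=np.array([.4708,.3146,0])-ref;print("tcp",p@ex*1e3,p@ey*1e3)
for n,q in(("hole",((520,341),(642,374))),):
  for x,y in q: show(n,(b,*S(x,y)),.012)
for x,y in((97,126),(246,72),(283,183),(133,238)): show("tophole",(a,*T(x,y)),.012)
E
```

```text
web botL x' -4.1 y' 46.5 mm
web botR x' -1.7 y' -49.3 mm
web topL x' -9.3 y' 42.3 mm
web topR x' 3.2 y' -51.3 mm
near leg outer L x' -16.0 y' 62.0 mm
R x' -18.2 y' -69.2 mm
top: lowleg outer L x' -13.7 y' 61.2 mm
R x' -17.9 y' -69.1 mm
upleg outer L x' 9.8 y' 61.8 mm
R x' 10.7 y' -72.6 mm
tcp 1.261730963724846 -0.32868674323439007
hole x' -22.5 y' 48.9 mm
hole x' -21.8 y' -31.9 mm
tophole x' 30.6 y' 41.1 mm
tophole x' 30.1 y' -39.6 mm
tophole x' -30.8 y' -40.0 mm
tophole x' -30.6 y' 40.7 mm
```

Side view against the robot frame: the web's near bottom edge agrees with the TCP. The slot centre from the leg edges, seen in both views, lies about 4.5 mm across and 3 mm along from the web. I'll correct that and descend with force checks.

```bash
python3 -m creep '[{"hand":0,"travel":[-0.055,-0.072,-0.1],"turn":-0.05},{"hand":0,"travel":[-0.055,-0.072,-0.25],"turn":-0.05},{"hand":0,"travel":[-0.055,-0.072,-0.4],"turn":-0.05},{"hand":0,"travel":[-0.055,-0.072,-0.4],"turn":-0.05}]'
python3 - <<'E'
from h import *
a=snap("top","top3");b=snap("side","side3")
s=observe();print(s["position"],s["tool_rot"],s["force"])
r=lambda i,x,y,w,h:cv2.resize(i[y:y+h,x:x+w],(400,500),interpolation=cv2.INTER_CUBIC)
A=a["color"][:,:,::-1];B=b["color"][:,:,::-1]
cv2.imwrite("pics/crop3.png",np.hstack([r(A,79,195,64,80),r(B,118,120,56,70)]))
E
```

```text
time_s: 7.92
position: [0.4648, 0.3095, 0.1167]
tool_rot: [-179.8, 0.0, 108.7]
force: [-0.1, -0.0, -4.9]
grip_width: 0.0069
[0.46582134 0.30995974 0.11789695] [-1.79962649e+02  4.42775343e-03  1.08695179e+02] [-0.18398185 -0.0330612  -3.8284393 ]
```

View pics/crop3.png

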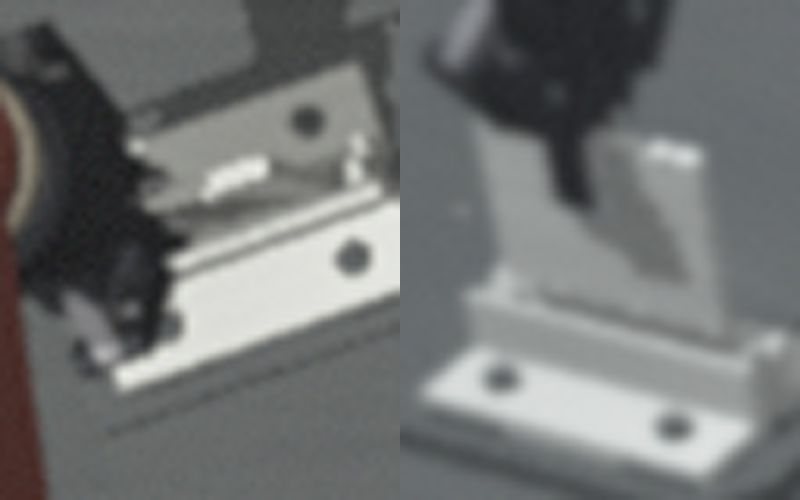

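```bash
python3 - <<'E'
from h import *
b=load("side3")
S=lambda x,y:((x-400+.5)*.14-.5+118,(y+.5)*.14-.5+120)
ph=np.radians(18.7);ex=np.array([np.cos(ph),np.sin(ph),0]);ey=np.array([-np.sin(ph),np.cos(ph),0])
ref=np.array([.4658,.3100,0])
for n,x,y,z in(("webR",722,335,.0533),("webL",513,280,.0533),("leg outer L",467,290,.045),("leg outer R",755,360,.045)):
  p=ray(b,*S(x,y),z)-ref; print(n,"x' %.1f y' %.1f mm"%(p@ex*1e3,p@ey*1e3))
for n,dx,dy,z in(("near leg outL",-13.25,65,.045),("outR",-13.25,-65,.045),("slot nearR",-5.25,-52.5,.045),("slot farR",5.25,-52.5,.045),("base -x+y",-60,85,.012),("base -x-y",-60,-85,.012),("base +x-y",60,-85,.012),("webbotR",-4,-50,.0533),("webtopR",-4,-50,.1283),("webtopRfar",4,-50,.1283)):
  u=proj(b,ref+ex*dx/1e3+ey*dy/1e3+[0,0,z]); print(n,((u-[118,120]+.5)/.14-.5+[400,0]).round())
# dark slot/leg edges by profile in the top1 image
a=load("top1"); g=cv2.cvtColor(a["color"],cv2.COLOR_RGB2GRAY).astype(np.float32)
for dy in(-60,-45,-25,0,25,45,60):
  P=[proj(a,ref+ex*d/1e3+ey*dy/1e3+[0,0,.045]) for d in range(-24,25,2)]
  print(dy,[int(cv2.getRectSubPix(g,(1,1),tuple(map(float,p)))[0,0]) for p in P])
E
```

```text
webR x' -5.6 y' -50.1 mm
webL x' -6.5 y' 45.3 mm
leg outer L x' -9.6 y' 66.5 mm
leg outer R x' -4.7 y' -62.9 mm
near leg outL [464. 296.]
outR [747. 373.]
slot nearR [731. 354.]
slot farR [747. 340.]
base -x+y [362. 417.]
base -x-y [733. 524.]
base +x-y [907. 359.]
webbotR [724. 333.]
webtopR [695. 160.]
webtopRfar [708. 150.]
-60 [230, 231, 231, 225, 202, 171, 171, 203, 215, 204, 179, 175, 181, 188, 182, 181, 192, 207, 222, 217, 195, 170, 161, 194, 217]
-45 [176, 215, 230, 227, 209, 178, 171, 197, 212, 201, 157, 114, 93, 97, 123, 153, 181, 205, 218, 219, 200, 168, 136, 118, 111]
-25 [227, 227, 228, 224, 201, 174, 165, 199, 209, 194, 156, 111, 92, 100, 124, 153, 181, 205, 220, 219, 195, 169, 156, 175, 205]
0 [224, 224, 224, 216, 195, 161, 166, 190, 209, 192, 151, 110, 85, 96, 123, 155, 186, 212, 220, 215, 197, 166, 160, 180, 209]
25 [204, 221, 226, 222, 195, 169, 165, 198, 207, 188, 149, 103, 85, 95, 123, 156, 189, 210, 219, 220, 196, 170, 151, 144, 156]
45 [225, 225, 225, 221, 198, 168, 168, 196, 212, 194, 160, 125, 106, 102, 117, 147, 187, 212, 222, 219, 201, 173, 160, 171, 202]
60 [112, 110, 108, 109, 111, 123, 154, 195, 207, 194, 179, 175, 187, 193, 198, 202, 203, 215, 224, 221, 187, 147, 119, 106, 110]
```

```bash
python3 - <<'E'
from h import *
ph=np.radians(18.7);ex=np.array([np.cos(ph),np.sin(ph),0]);ey=np.array([-np.sin(ph),np.cos(ph),0])
ref=np.array([.4658,.3100,0])
a=load("top1"); g=cv2.cvtColor(a["color"],cv2.COLOR_RGB2GRAY).astype(np.float32)
for d in(-8,1,4,13):
  print(d,[(dy,int(cv2.getRectSubPix(g,(1,1),tuple(map(float,proj(a,ref+ex*d/1e3+ey*dy/1e3+[0,0,.045]))))[0,0])) for dy in list(range(-78,-40,3))+list(range(40,78,3))])
# leg top edges in side1 (arm away): vertical profile at several columns
b=load("side1"); g=cv2.cvtColor(b["color"],cv2.COLOR_RGB2GRAY).astype(np.float32)
for dy in(-40,-20,0,20,40):
  print(dy,[(d,int(cv2.getRectSubPix(g,(1,1),tuple(map(float,proj(b,ref+ex*d/1e3+ey*dy/1e3+[0,0,.045]))))[0,0])) for d in range(-22,31,2)])
E
```

```text
-8 [(-78, 97), (-75, 83), (-72, 91), (-69, 109), (-66, 152), (-63, 205), (-60, 215), (-57, 215), (-54, 214), (-51, 214), (-48, 211), (-45, 212), (-42, 218), (40, 206), (43, 213), (46, 209), (49, 204), (52, 207), (55, 205), (58, 209), (61, 207), (64, 190), (67, 142), (70, 112), (73, 107), (76, 106)]
1 [(-78, 80), (-75, 74), (-72, 85), (-69, 94), (-66, 103), (-63, 126), (-60, 186), (-57, 209), (-54, 168), (-51, 110), (-48, 89), (-45, 92), (-42, 93), (40, 93), (43, 102), (46, 104), (49, 119), (52, 156), (55, 192), (58, 210), (61, 176), (64, 119), (67, 106), (70, 114), (73, 115), (76, 109)]
4 [(-78, 87), (-75, 85), (-72, 95), (-69, 99), (-66, 103), (-63, 124), (-60, 182), (-57, 210), (-54, 177), (-51, 133), (-48, 120), (-45, 123), (-42, 124), (40, 123), (43, 120), (46, 116), (49, 126), (52, 161), (55, 192), (58, 213), (61, 181), (64, 125), (67, 109), (70, 135), (73, 135), (76, 114)]
13 [(-78, 87), (-75, 88), (-72, 118), (-69, 133), (-66, 157), (-63, 204), (-60, 220), (-57, 222), (-54, 220), (-51, 221), (-48, 222), (-45, 219), (-42, 221), (40, 222), (43, 222), (46, 223), (49, 223), (52, 2
[... 908 characters left out ...]
 206), (16, 194), (18, 173), (20, 153), (22, 137), (24, 126), (26, 118), (28, 115), (30, 114)]
20 [(-22, 151), (-20, 154), (-18, 159), (-16, 165), (-14, 172), (-12, 178), (-10, 182), (-8, 180), (-6, 176), (-4, 175), (-2, 181), (0, 188), (2, 199), (4, 209), (6, 217), (8, 220), (10, 219), (12, 217), (14, 206), (16, 191), (18, 174), (20, 154), (22, 136), (24, 122), (26, 117), (28, 114), (30, 112)]
40 [(-22, 152), (-20, 154), (-18, 158), (-16, 165), (-14, 171), (-12, 175), (-10, 175), (-8, 173), (-6, 173), (-4, 174), (-2, 178), (0, 190), (2, 201), (4, 211), (6, 215), (8, 217), (10, 211), (12, 200), (14, 186), (16, 172), (18, 157), (20, 142), (22, 132), (24, 122), (26, 113), (28, 111), (30, 110)]
```

Straight edge profiles in the top view put the slot centre about +3 mm across and the along direction within 1–2 mm; the angle is good. Next I'll shift and enter the slot.

```bash
python3 -m creep '[{"hand":0,"travel":[0.047,0.033,0],"turn":0},{"hand":0,"travel":[0.047,0.033,0],"turn":0},{"hand":0,"travel":[0.047,0.033,-0.08],"turn":0},{"hand":0,"travel":[0.047,0.033,-0.15],"turn":0},{"hand":0,"travel":[0.047,0.033,-0.2],"turn":0},{"hand":0,"travel":[0.047,0.033,-0.25],"turn":0},{"hand":0,"travel":[0.047,0.033,-0.25],"turn":0}]'
```

```text
time_s: 8.9
position: [0.4685, 0.3118, 0.1029]
tool_rot: [-180.0, 0.0, 108.7]
force: [-0.4, 0.1, -5.1]
grip_width: 0.0066
```

```bash
python3 -m creep '[{"hand":0,"travel":[0,0,-0.1],"turn":0},{"hand":0,"travel":[0,0,-0.2],"turn":0},{"hand":0,"travel":[0,0,-0.3],"turn":0},{"hand":0,"travel":[0,0,-0.38],"turn":0},{"hand":0,"travel":[0,0,-0.38],"turn":0}]'
python3 -m creep '[{"hand":0,"travel":[0,0,-0.03],"turn":0},{"hand":0,"travel":[0,0,-0.06],"turn":0},{"hand":0,"travel":[0,0,-0.06],"turn":0}]'
```

```text
time_s: 9.52
position: [0.4686, 0.3118, 0.0798]
tool_rot: [-180.0, 0.0, 108.7]
force: [-0.3, -0.1, -4.3]
grip_width: 0.0071
time_s: 9.9
position: [0.4687, 0.3119, 0.0767]
tool_rot: [-180.0, -0.0, 108.7]
force: [-0.1, 0.1, -6.2]
grip_width: 0.0064
```

```bash
python3 -m creep '[{"hand":0,"travel":[0,0,-0.02],"turn":0},{"hand":0,"travel":[0,0,-0.04],"turn":0},{"hand":0,"travel":[0,0,-0.04],"turn":0}]'
```

```text
time_s: 10.28
position: [0.4688, 0.312, 0.0766]
tool_rot: [-179.9, 0.0, 108.7]
force: [-7.1, -3.8, 8.6]
grip_width: 0.0067
```

Floor contact came at exactly the predicted height, so I'll release and rise.

```bash
python3 -m creep '[{"hand":0,"travel":[0,0,0.03],"turn":0},{"hand":0.3,"travel":[0,0,0.03],"turn":0},{"hand":0.7,"travel":[0,0,0.03],"turn":0},{"hand":0.7,"travel":[0,0,0.03],"turn":0},{"hand":0.7,"travel":[0,0,0.03],"turn":0},{"hand":0.7,"travel":[0,0,0.03],"turn":0}]'
python3 -m creep '[{"hand":0.7,"travel":[0,0,0.4],"turn":0},{"hand":1,"travel":[0,0,1.2],"turn":0},{"hand":1,"travel":[0,0,2],"turn":0},{"hand":1,"travel":[0,0,2.8],"turn":0},{"hand":1,"travel":[0,0,2.8],"turn":0}]'
```

```text
time_s: 11.02
position: [0.4689, 0.312, 0.0763]
tool_rot: [180.0, -0.0, 108.7]
force: [0.2, 0.2, 0.3]
grip_width: 0.0597
time_s: 11.65
position: [0.4719, 0.3135, 0.2503]
tool_rot: [179.4, -0.1, 108.7]
force: [0.1, 0.6, -0.3]
grip_width: 0.0856
```

```bash
python3 -m creep '[{"hand":1,"travel":[0.03,-0.5,0],"turn":-0.2},{"hand":1,"travel":[0.08,-1.4,0],"turn":-0.5},{"hand":1,"travel":[0.14,-2.3,0],"turn":-0.8},{"hand":1,"travel":[0.2,-3.2,0],"turn":-1.1},{"hand":1,"travel":[0.25,-4.1,0],"turn":-1.4},{"hand":1,"travel":[0.3,-5,0],"turn":-1.7},{"hand":1,"travel":[0.36,-5.9,0],"turn":-2},{"hand":1,"travel":[0.42,-6.8,0],"turn":-2.23}]'
python3 -m creep '[{"hand":1,"travel":[0.05,-0.9,0],"turn":0},{"hand":1,"travel":[0.1,-1.8,0],"turn":0},{"hand":1,"travel":[0.15,-2.7,0],"turn":0},{"hand":1,"travel":[0.2,-3.6,0],"turn":0},{"hand":1,"travel":[0.25,-4.3,0],"turn":0},{"hand":1,"travel":[0.27,-4.58,0],"turn":0},{"hand":1,"travel":[0.27,-4.58,0],"turn":0},{"hand":1,"travel":[0.27,-4.58,0],"turn":0}]'
python3 - <<'E'
from h import *
a=snap("top","top4");b=snap("side","side4")
s=observe();print(s["position"],s["tool_rot"],s["joint_pos"],s["time_s"])
r=lambda i,x,y,w,h:cv2.resize(i[y:y+h,x:x+w],(400,300),interpolation=cv2.INTER_CUBIC)
A=a["color"][:,:,::-1];B=b["color"][:,:,::-1]
cv2.imwrite("pics/crop4.png",np.vstack([np.hstack([r(A,79,200,80,60),r(B,110,130,80,60)]),np.hstack([r(A,335,176,80,60),r(B,280,180,160,120)])]))
E
```

```text
time_s: 12.65
position: [0.4931, -0.0975, 0.2428]
tool_rot: [-179.9, -0.1, 95.3]
force: [0.3, -0.1, -0.4]
grip_width: 0.0854
time_s: 13.65
position: [0.5101, -0.3691, 0.2436]
tool_rot: [-180.0, -0.1, 95.4]
force: [-0.0, -0.2, 0.4]
grip_width: 0.0855
[ 0.51036756 -0.36912858  0.24418575] [-1.79986479e+02 -4.72915609e-02  9.54103051e+01] [-4.22673146e+01  1.34576972e+01  9.22105410e+01  2.26826289e-02
  7.43758325e+01 -4.76837427e+01] 13.75
```

View pics/crop4.png

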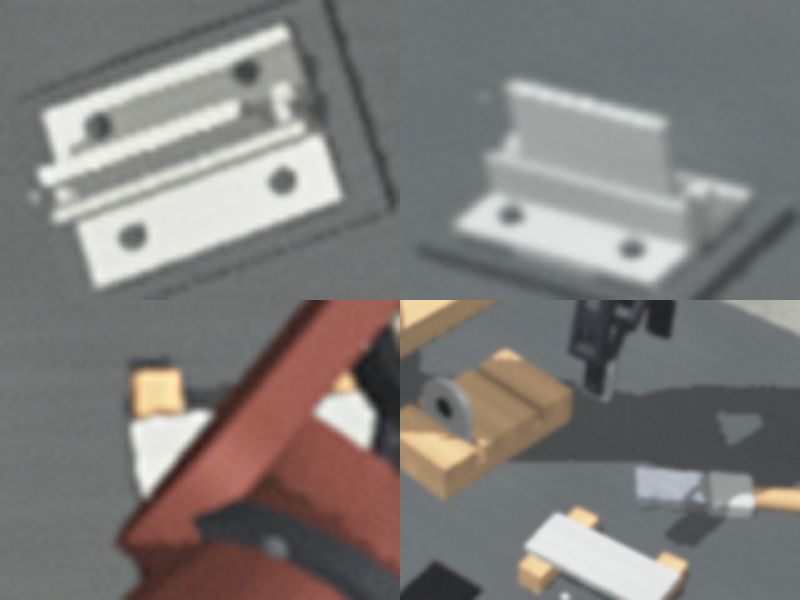

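The web stands in the slot, with its top strip at about (40,175)–(248,105) in the top crop. The gripper is over the cap. I'll measure the web's top while descending on the cap.

```bash
python3 - <<'E'
from h import *
a=load("top4");b=load("side4")
T=lambda x,y:((x+.5)/5-.5+79,(y+.5)/5-.5+200)
S=lambda x,y:((x-400+.5)/5-.5+110,(y+.5)/5-.5+130)
for n,c,P in(("top",a,[T(41,175),T(248,105)]),("side(near edge?)",b,[S(509,85),S(667,123)])):
  p=[ray(c,*q,.087) for q in P];d=p[0]-p[1];print(n,(p[0]+p[1])/2,np.linalg.norm(d),np.degrees(np.arctan2(d[1],d[0])))
E
python3 -m creep '[{"hand":1,"travel":[0,-0.01,-0.9],"turn":0},{"hand":1,"travel":[0,-0.01,-1.8],"turn":0},{"hand":1,"travel":[0,-0.01,-2.6],"turn":0},{"hand":1,"travel":[0,-0.01,-3.1],"turn":0},{"hand":1,"travel":[0,-0.01,-3.4],"turn":0},{"hand":1,"travel":[0,-0.01,-3.56],"turn":0},{"hand":1,"travel":[0,-0.01,-3.56],"turn":0}]'
```

```text
top [0.47045536 0.30823508 0.087     ] 0.10379310602727793 107.3904706423164
side(near edge?) [0.46785195 0.31028803 0.087     ] 0.10072055190306342 110.26680860924368
time_s: 14.62
position: [0.5106, -0.3714, 0.0311]
tool_rot: [180.0, 0.0, 95.3]
force: [0.6, 0.5, 0.1]
grip_width: 0.0856
```

```bash
python3 -m creep '[{"hand":0,"travel":[0,0,-0.02],"turn":0},{"hand":0,"travel":[0,0,-0.02],"turn":0},{"hand":0,"travel":[0,0,-0.02],"turn":0},{"hand":0,"travel":[0,0,-0.02],"turn":0},{"hand":0,"travel":[0,0,-0.02],"turn":0},{"hand":0,"travel":[0,0,-0.02],"turn":0},{"hand":0,"travel":[0,0,-0.02],"turn":0}]' 80
python3 -c "
from h import *
print(observe()['position'],observe()['tool_rot'])"
```

```text
time_s: 15.5
position: [0.5111, -0.3725, 0.0312]
tool_rot: [179.9, 0.1, 95.3]
force: [-0.6, 0.3, 6.2]
grip_width: 0.0482
[ 0.51112618 -0.37252619  0.03124871] [1.79902944e+02 1.29670104e-01 9.53069810e+01]
```

```bash
python3 -m creep '[{"hand":0,"travel":[0,0,0.1],"turn":0},{"hand":0,"travel":[0,0,0.4],"turn":0},{"hand":0,"travel":[0,0,1],"turn":0},{"hand":0,"travel":[0,0,1.7],"turn":0},{"hand":0,"travel":[0,0,2.4],"turn":0},{"hand":0,"travel":[0,0,2.9],"turn":0},{"hand":0,"travel":[0,0,2.9],"turn":0}]' 80
python3 -m creep '[{"hand":0,"travel":[-0.03,0.5,0],"turn":0.2},{"hand":0,"travel":[-0.08,1.2,0],"turn":0.5},{"hand":0,"travel":[-0.14,2,0],"turn":0.8},{"hand":0,"travel":[-0.2,2.8,0],"turn":1.1},{"hand":0,"travel":[-0.25,3.6,0],"turn":1.4},{"hand":0,"travel":[-0.3,4.4,0],"turn":1.7},{"hand":0,"travel":[-0.36,5.2,0],"turn":2},{"hand":0,"travel":[-0.42,6,0],"turn":2.23}]'
python3 -m creep '[{"hand":0,"travel":[-0.05,0.8,0],"turn":0},{"hand":0,"travel":[-0.1,1.6,0],"turn":0},{"hand":0,"travel":[-0.15,2.4,0],"turn":0},{"hand":0,"travel":[-0.2,3.2,0],"turn":0},{"hand":0,"travel":[-0.23,4,0],"turn":0},{"hand":0,"travel":[-0.27,4.7,0],"turn":0},{"hand":0,"travel":[-0.28,5.35,0],"turn":0},{"hand":0,"travel":[-0.28,5.35,0],"turn":0}]'
python3 -m creep '[{"hand":0,"travel":[0,0,-0.3],"turn":0},{"hand":0,"travel":[0,0,-0.7],"turn":0},{"hand":0,"travel":[0,0,-0.9],"turn":0},{"hand":0,"travel":[0,0,-0.9],"turn":0},{"hand":0,"travel":[0,0,-0.9],"turn":0}]'
python3 - <<'E'
from h import *
b=snap("side","side5");a=snap("top","top5")
s=observe();print(s["position"],s["tool_rot"],s["force"],s["grip_width"],s["time_s"])
A=a["color"][:,:,::-1];B=b["color"][:,:,::-1]
r=lambda i,x,y,w,h:cv2.resize(i[y:y+h,x:x+w],(400,500),interpolation=cv2.INTER_CUBIC)
cv2.imwrite("pics/crop5.png",np.hstack([r(A,79,175,80,100),r(B,108,95,80,100)]))
E
```

```text
time_s: 16.38
position: [0.5119, -0.3729, 0.2078]
tool_rot: [179.7, 0.3, 95.3]
force: [0.3, -0.1, -3.7]
grip_width: 0.0486
time_s: 17.38
position: [0.4831, -0.0096, 0.2013]
tool_rot: [-179.8, -0.1, 108.7]
force: [0.3, 0.1, -3.2]
grip_width: 0.0483
time_s: 18.38
position: [0.4665, 0.3113, 0.2013]
tool_rot: [-179.8, -0.0, 108.9]
force: [0.2, 0.4, -3.6]
grip_width: 0.0482
time_s: 19.0
position: [0.4688, 0.3093, 0.15]
tool_rot: [179.9, -0.0, 108.7]
force: [-0.1, -0.1, -3.4]
grip_width: 0.0481
[0.46913669 0.3097841  0.15070591] [ 1.79863885e+02 -1.65298831e-02  1.08669958e+02] [ 0.95552727 -0.02444792 -3.24563522] 0.04825933385808571 19.1
```

View pics/crop5.png

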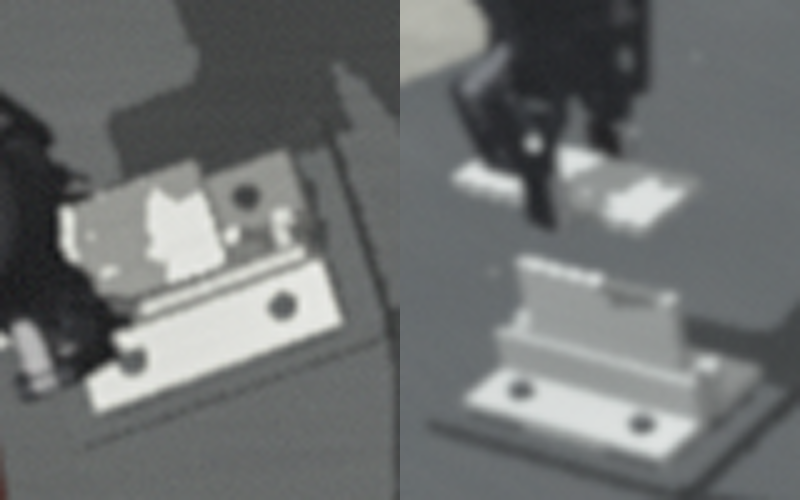

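Cap held level, about 50 mm above the web. Side crop shows cap corners at (452,180), (645,232), (697,180) and the web top edge (518,260)–(677,297). Top crop shows the cap's right end at (200,160)–(225,267).

```bash
python3 - <<'E'
from h import *
a=load("top5");b=load("side5")
T=lambda x,y:((x+.5)/5-.5+79,(y+.5)/5-.5+175)
S=lambda x,y:((x-400+.5)/5-.5+108,(y+.5)/5-.5+95)
ph=np.radians(18.7);ex=np.array([np.cos(ph),np.sin(ph),0]);ey=np.array([-np.sin(ph),np.cos(ph),0])
ref=np.array([.4691,.3098,0])
def show(n,c,q,z):
  p=ray(c,*q,z)-ref;print(n,"%.1f %.1f"%(p@ex*1e3,p@ey*1e3))
zt=.1495
show("L near (-25,60)",b,S(452,178),zt);show("R near (-25,-60)",b,S(645,230),zt);show("R far (25,-60)",b,S(697,180),zt)
show("web L",b,S(519,262),.087);show("web R",b,S(679,300),.087)
show("top Rfar (25,-60)",a,T(198,160),zt);show("top Rnear (-25,-60)",a,T(226,266),zt)
inv=lambda u:((u-[108,95]+.5)*5-.5+[400,0]).round()
for n,x,y,z in(("capLn",-25,60,zt),("capRn",-25,-60,zt),("capRf",25,-60,zt),("capRn bot",-25,-60,zt-.008),("webLn",-4,50,.087),("webRn",-4,-50,.087),("webRf",4,-50,.087)): print(n,inv(proj(b,ref+ex*x/1e3+ey*y/1e3+[0,0,z])))
E
```

```text
L near (-25,60) -29.4 59.9
R near (-25,-60) -32.3 -63.0
R far (25,-60) 21.2 -58.2
web L -4.1 49.9
web R -0.9 -51.6
top Rfar (25,-60) 24.6 -60.9
top Rnear (-25,-60) -25.8 -58.5
capLn [457. 174.]
capRn [648. 222.]
capRf [704. 177.]
capRn bot [651. 236.]
webLn [519. 262.]
webRn [673. 302.]
webRf [682. 295.]
```

Top view puts the cap within 1.5 mm of the web's centre. The side view hints that the cap may hang up to 4 mm lower than computed, so I'll descend part way and measure the gap directly.

```bash
python3 -m creep '[{"hand":0,"travel":[0.016,0.005,-0.2],"turn":0},{"hand":0,"travel":[0.016,0.005,-0.4],"turn":0},{"hand":0,"travel":[0.016,0.005,-0.55],"turn":0},{"hand":0,"travel":[0.016,0.005,-0.65],"turn":0},{"hand":0,"travel":[0.016,0.005,-0.65],"turn":0},{"hand":0,"travel":[0.016,0.005,-0.65],"turn":0}]'
python3 - <<'E'
from h import *
b=snap("side","side6");B=b["color"][:,:,::-1]
s=observe();print(s["position"],s["tool_rot"],s["force"])
cv2.imwrite("pics/crop6.png",cv2.resize(B[115:175,112:184],(792,600*11//11+60),interpolation=cv2.INTER_CUBIC)[:600])
E
```

```text
time_s: 19.85
position: [0.4695, 0.31, 0.1108]
tool_rot: [180.0, -0.0, 108.7]
force: [-0.3, 0.7, -3.2]
grip_width: 0.0482
[0.46960137 0.31008733 0.11100987] [ 1.79939097e+02 -9.15513264e-03  1.08689118e+02] [-0.48890721 -0.76940528 -3.57825574]
```

View pics/crop6.png

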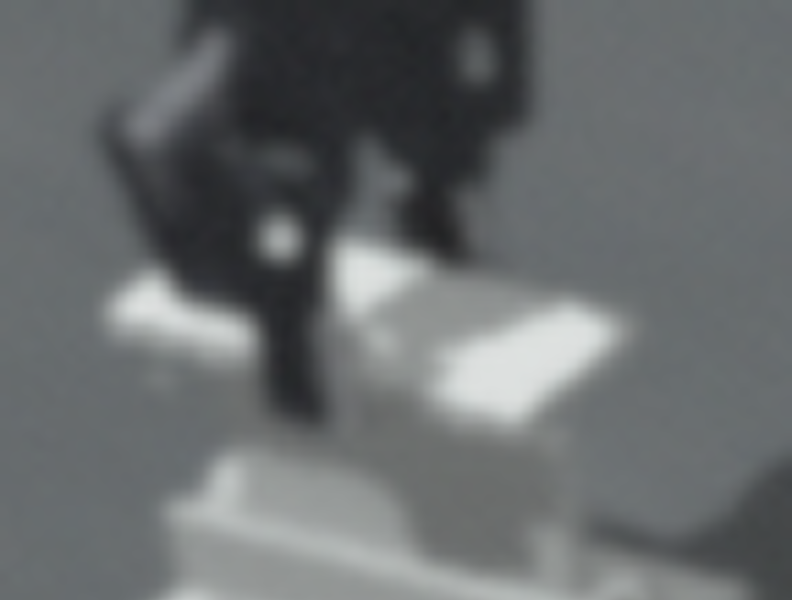

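```bash
python3 - <<'E'
from h import *
ph=np.radians(18.7);ex=np.array([np.cos(ph),np.sin(ph),0]);ey=np.array([-np.sin(ph),np.cos(ph),0])
for fn,ref,tz in(("side6",[.4696,.3101,0],.111),("side5",[.4691,.3098,0],.1507)):
  b=load(fn);ref=np.array(ref)
  inv=(lambda u:((u-[112,115]+.5)*11-.5).round()) if fn=="side6" else (lambda u:((u-[108,95]+.5)*5-.5+[400,0]).round())
  for off in(-.0012,-.003,-.005,-.007):
    print(fn,"captop-tcp",off,[inv(proj(b,ref+ex*x/1e3+ey*y/1e3+[0,0,tz+off])).tolist() for x,y in((-25,60),(-25,-60),(25,-60))])
# edge positions along vertical line near right-near corner & left corner, from side6
b=load("side6");g=cv2.cvtColor(b["color"],cv2.COLOR_RGB2GRAY)
for u in(124,126,128,130,153,155,157,159,161): print(u,[(v,int(g[v,u])) for v in range(136,164)])
E
```

```text
side6 captop-tcp -0.0012 [[115.0, 307.0], [529.0, 415.0], [648.0, 314.0]]
side6 captop-tcp -0.003 [[117.0, 313.0], [530.0, 421.0], [649.0, 321.0]]
side6 captop-tcp -0.005 [[118.0, 321.0], [531.0, 428.0], [650.0, 328.0]]
side6 captop-tcp -0.007 [[120.0, 328.0], [533.0, 436.0], [651.0, 335.0]]
side5 captop-tcp -0.0012 [[457.0, 174.0], [648.0, 222.0], [704.0, 177.0]]
side5 captop-tcp -0.003 [[458.0, 177.0], [649.0, 225.0], [704.0, 180.0]]
side5 captop-tcp -0.005 [[459.0, 181.0], [650.0, 229.0], [705.0, 184.0]]
side5 captop-tcp -0.007 [[459.0, 184.0], [650.0, 232.0], [705.0, 187.0]]
124 [(136, 90), (137, 97), (138, 104), (139, 124), (140, 158), (141, 195), (142, 217), (143, 214), (144, 181), (145, 150), (146, 125), (147, 110), (148, 108), (149, 109), (150, 108), (151, 107), (152, 106), (153, 107), (154, 107), (155, 107), (156, 107), (157, 107), (158, 106), (159, 106), (160, 107), (161, 107), (162, 109), (163, 109)]
126 [(136, 52), (137, 61), (138, 78), (139, 121), (140, 166), (141, 200), (142, 216), (143, 216), (144, 196), (145, 166), (146, 143), (147, 122), (148, 117), (149, 120), (150,
[... 1830 characters left out ...]
 108), (163, 108)]
159 [(136, 109), (137, 107), (138, 106), (139, 109), (140, 117), (141, 132), (142, 147), (143, 163), (144, 192), (145, 216), (146, 223), (147, 224), (148, 223), (149, 222), (150, 221), (151, 215), (152, 191), (153, 160), (154, 136), (155, 121), (156, 112), (157, 110), (158, 110), (159, 109), (160, 109), (161, 110), (162, 114), (163, 117)]
161 [(136, 108), (137, 107), (138, 106), (139, 108), (140, 111), (141, 126), (142, 149), (143, 182), (144, 212), (145, 222), (146, 223), (147, 223), (148, 221), (149, 215), (150, 195), (151, 167), (152, 137), (153, 127), (154, 128), (155, 124), (156, 118), (157, 113), (158, 112), (159, 112), (160, 109), (161, 113), (162, 123), (163, 136)]
```

Cap top lies 1–4 mm below the TCP (gripping geometry against the side view), so a TCP height of about 0.103 gives a 4–7 mm gap. I'll descend gently.

```bash
python3 -m creep '[{"hand":0,"travel":[0,0,-0.04],"turn":0},{"hand":0,"travel":[0,0,-0.08],"turn":0},{"hand":0,"travel":[0,0,-0.13],"turn":0},{"hand":0,"travel":[0,0,-0.13],"turn":0},{"hand":0,"travel":[0,0,-0.13],"turn":0},{"hand":0,"travel":[0,0,-0.13],"turn":0}]'
python3 - <<'E'
from h import *
a=snap("top","top7");b=snap("side","side7")
s=observe();print(s["position"],s["tool_rot"],s["force"],s["grip_width"],s["qvel"].round(2))
A=a["color"][:,:,::-1];B=b["color"][:,:,::-1]
r=lambda i,x,y,w,h:cv2.resize(i[y:y+h,x:x+w],(400,500),interpolation=cv2.INTER_CUBIC)
cv2.imwrite("pics/crop7.png",np.hstack([r(A,79,195,64,80),r(B,118,110,56,70)]))
E
```

```text
time_s: 20.65
position: [0.4693, 0.3099, 0.1028]
tool_rot: [180.0, -0.0, 108.7]
force: [0.6, -0.7, -2.3]
grip_width: 0.0482
[0.46924523 0.30992059 0.10282155] [ 1.79984553e+02 -2.84945757e-03  1.08690508e+02] [-0.36794903 -0.56336401 -3.46110255] 0.04803545532556157 [-0.12 -0.05 -0.01 -0.14  0.   -0.1 ]
```

View pics/crop7.png

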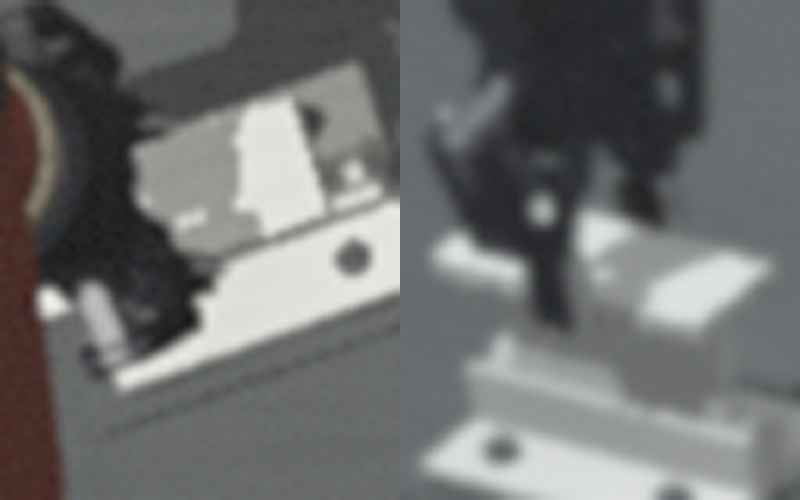

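```bash
python3 - <<'E'
from h import *
from plant import sign_off
a=load("top7");b=load("side7")
ph=np.radians(18.7);ex=np.array([np.cos(ph),np.sin(ph),0]);ey=np.array([-np.sin(ph),np.cos(ph),0])
W=np.array([.4690,.3100,0])
for x,y in((295,97),(327,210)):
  p=ray(a,(x+.5)/6.25-.5+79,(y+.5)/6.25-.5+195,.100)-W;print(p@ex*1e3,p@ey*1e3)
print(observe()["force"], sign_off())
E
```

```text
22.74942125641768 -60.0620888645333
-22.52202535427517 -58.607901087048965
the job is handed in; nothing more can be done
[-0.36794903 -0.56336401 -3.46110255] None
```

I stood the web in the jig's slot and let it go. The cap is now held level above it with a root gap of roughly 4–7 mm. I handed the job in at about 21 s; no verdict is reported.

**Web:** It touched the slot floor at TCP height 0.0766 m, exactly as computed. The release pictures show it standing home. The estimates of its centre spread by about 2 mm either way: the top view, the side view and the release pose differ slightly.

**Cap:**
- **Position:** The last top-view check puts its end corners at about (+23, -60) and (-23, -59) mm from the assumed web centre. That makes it centred to within about 1–2 mm, before the uncertainty in the web's own position. Its yaw matches the web's to about 1°.
- **Contact:** The vertical force stayed at the cap's weight, about -3.5 N, so there was no sign of it touching the web.
- **Gap:** I could not see the gap directly, because the cap hides the web's top edge. The gripping geometry gives about 6.5 mm and the side view about 4 mm, and I aimed between the two.

**Other things in the scene:** I touched none of them and saw none shifted, but I did not re-measure the timber, lug, square or brush at the end.

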